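Mount a wood blank between lathe centres and hold the sanding block ready above it

TASK

Mount the round wood blank in the little lathe: lay it in the two cradles, then slide the tailstock up (it has an orange tab to grip) until both pointed centres sit home in the blank's end holes and lift it clear of the cradles. Then pick up the cork sanding block, carry it over to the lathe without bumping the tailstock or anything else of the lathe, and hold it still, level, groove down, hovering about a centimetre above the middle of the blank and lined up with it, ready for me to switch the lathe on; it must never touch the blank. Finish still holding the block there, and leave the mug, the bottle and the spool of thread alone.

Things in the scene. Friction and masses are not known exactly. Their poses are not given: they have to be found in the camera images.
- lathe: Mini wood lathe fixed to the worktop: green headstock at its +y end (from y = 84 mm, 134 mm high, 82 mm wide), tailstock at -y, bed of two aluminium rails along its y (y -215 to 185 mm, 68 mm wide, top at 35 mm). Origin on the worktop below centre_line. Two grey V cradles, 10 mm thick, at y = -45 and +45 mm; fingers fit between them down to the rails.
- centre_line (a point): Middle of the mounted blank: on the line through both centres, 85 mm above the lathe's origin, lathe's axes (y towards the headstock, z up). The headstock's cone points to -y, its tip at y = 72 mm. A blank in the cradles lies 2.5 mm below this line; let down within 5 mm sideways it slides into the V. Lay it clear of both cone tips.
- tailstock (a joint): Slide of the tailstock to the lathe's +y, m: 0 fully back (starts at 0 to 0.015), about 0.055 with both cones home in the blank (8 mm deep in each hole), stop at 0.075 without it. Drags with 4 N, stays where left. Its cone's tip is at lathe y = -0.127 + value. Pushing it shoves the blank along the cradles onto the headstock's cone and lifts it 2.5 mm.
- tail_tab (a point): Grip point in the orange push tab on top of the tailstock, 132 mm above the worktop, lathe's axes. The tab is 14 mm thick along y, 36 mm wide along x, from 109 to 147 mm above the worktop; below it is the tailstock's flat top. The tip of its cone is 45 mm ahead (+y) of this point, the back of its handwheel 42 mm behind.
- blank: Round light wood blank, 26 mm diameter, 160 mm long along its own y, 70 g or so. Origin on its side, 13 mm from the axis, halfway along (the blank may roll: use blank_mid). In each end a centred hole, 10 mm wide and 12 mm deep. Both ends are alike.
- blank_mid (a point): Centre of the blank, on its axis; y along the axis.
- sanding_block: Cork contour sanding block, 42 mm wide (x), 90 mm long (y), 40 mm high, about 60 g, standing groove down on the worktop. A half-round groove of 15 mm radius, lined with red-brown sandpaper, runs along its whole underside along y. Origin in the middle of the underside, in the plane of the two lower edges, z up. Both ends are alike.
- block_under (a point): The same point: middle of the block's underside, between the two lower edges, with the block's axes.
- mug: Green and white mug, 101 mm high, 78 mm wide, 116 mm with its handle; origin under its centre. Bystander.
- oil_bottle: Small green bottle with a black cap, 43 mm diameter, 96 mm high; origin under its centre. Bystander.
- orange_spool: Upright spool of orange thread, 29 mm diameter, 46 mm high; origin under its centre. Bystander.
There are look-alikes about, which are no part of the job. Several things have the shape of the blank; the one meant has the colours described above.

How it is judged:
By the outcome, as a careful person would: the job done as asked, in the order asked, and still so for the second after the job is handed in, while the arm keeps its last pose, push and grip.
It also fails if it takes over 61 s, if anything falls off the work surface, if the arm or the gripper's body presses on something with over 40 N, if the wrist force passes 120 N, or if a joint passes its speed limit or range.

ROBOT

A 7-joint arm with a two-finger parallel gripper is mounted at the origin on the work surface; the furniture and walls round the work are solid. World frame = base frame: x ahead of the robot, y to its left, z up, the work surface at z = 0. Lengths are in m, angles in rad, forces in N, time in s.
With the tool pointing down it reaches from about 0.425 to 0.925 m from the base axis. Payload 6.8 kg.
Tool frame: the origin (TCP) lies midway between the tips of the shut fingers; the grasp point (between the pads) lies r.grip_point_offset behind it (r.grip_point_offset is the distance from the TCP to the grasp point, in m); z points along the fingers, y is the direction in which the jaws open and shut (so a half turn about z gives the same grasp; the last joint's range is limited). The gripper opens to 85 mm and grips with 20 to 120 N. Pads are 22 mm wide; open, the fingers measure 114 mm over their backs; the gripper's body (76 mm by 85 mm) begins 54 mm behind the grasp point. The pads swing forward as they close: fully open they stand 13 mm farther back than shut.
Start: joints at [1.048, 0.477, 0.022, 1.555, -0.011, 1.109, -0.083], TCP at [0.272, -0.618, 0.231] pointing down, gripper open.
Joint ranges: [-2.96, 2.96], [-0.34, 2.1], [-1.41, 1.46], [0.24, 2.44], [-1.37, 4.51], [0.17, 1.92], [-2.96, 2.96]. Speed limits (rad/s): [2.39, 2.39, 3.14, 3.14, 3.14, 3.14, 3.14].

INTERFACE

Orientations are given as a rotation vector (axis times angle).
In Python, from bench import r gives the robot as it stands. The module is installed in compiled form; this text tells all that it offers.
- The arm moves only by the tool play_rows, never from a script. Its argument "deltas" is a list of rows, each a list of 3 entries, a list of its own where there are three numbers: the finger opening in mm, from 0 to 85.4, then the shift along the tool's x, y, z in mm, then the turn, a rotation vector about the tool's x, y, z in rad. A call has 1 to 8 rows; each row is the pose to reach, as a shift and turn from the pose measured when the call began, along the tool's axes at that moment; what a row does not reach only later rows make up. A row lasts 1/8 s, in which the tool goes at most 62.5 mm and 10.7 degrees, less where a joint would pass 70% of its speed; a pose out of reach is approached as far as the arm can. A call with a gripper value outside its range is refused whole. The fingers move at their own pace and stop on an object; "squeeze" is the grip in N (left out, the last holds). Time passes only in rows, so rows that repeat a pose let the fingers close. It gives the time, the measured TCP pose, the force and the opening at its end, in the units of the state.
- r.get_obs(): the state, without advancing time (a new reading comes with each control period).
- r.grab_frame(name): name is "side" or "top" or "wrist"; returns (picture, depth): 384x512x3 uint8, red, green, blue; 384x512 float32, m along the optical axis (not along the pixel's ray), 0 where there is no reading.
- r.camera_model(name): a dict with "mtx" (3x3 intrinsics, pixels), "rvec" (rotation vector, rad) and "tvec" (3), from world to camera coordinates, as OpenCV has them; the wrist camera has in their place "T_tool_cam" (4x4, takes a point from camera to tool coordinates, whose origin is the TCP and whose axes are the flange's). Camera axes: x right, y down, z forward; pixel columns grow to the right and rows downward; lengths in m; the calibration is good to about 2 mm. A picture is of the moment at which its call begins: read the wrist's pose just before it. camera_model takes no time and is no camera call.
- r.hand_in(): hands the job in, once; it reports no verdict.
The state is a dict: "clock": time; "joints": joint angles; "qvel": joint speeds; "tau": joint torques, N m; "tcp_pos": TCP position; "orientation": TCP orientation; "contact_force": force on the tool from outside, world axes, zero at the start; "moment": the same for the moment, N m; "grip_width": finger opening in m.
Only numpy, scipy, OpenCV 4.12 (cv2) and the standard library are available. Lean on these libraries where they do the work, as an engineer would, in place of code of your own. Each camera call takes 0.05 s, during which the arm holds its last target. There are 200 camera calls.

## Working session

There is one attempt and no reset: what is moved stays moved. The work goes in short steps, Python scripts to look and compute and a tool call to move; the robot and the scene stay as the last step left them, time stands still between calls to the robot, and variables do not carry over. Pictures are saved under pics/ and viewed, about 8 in all and at most 12, crops included, and the job is handed in when it is done.

Besides the shell and the picture viewer there is one more tool, called after "Emit:" as name(argument=value, ...) on one line, values as JSON. play_rows: Moves the arm, as the interface text tells. Its arguments: {"type":"object","properties":{"deltas":{"type":"array"},"squeeze":{"type":"number"}},"required":["deltas"]}

```bash
mkdir -p pics
cat > h.py <<'E'
import numpy as np, cv2
from scipy.spatial.transform import Rotation as R
from bench import r
def cam(name,o=None):
    c=r.camera_model(name); K=np.array(c["mtx"])
    if name=="wrist":
        o=o or r.get_obs(); T=np.eye(4); T[:3,:3]=R.from_rotvec(o["orientation"]).as_matrix(); T[:3,3]=o["tcp_pos"]
        W=T@np.array(c["T_tool_cam"])
    else:
        M=R.from_rotvec(np.ravel(c["rvec"])).as_matrix(); W=np.eye(4); W[:3,:3]=M.T; W[:3,3]=-M.T@np.ravel(c["tvec"])
    return K,W
def grab(name,save=None):
    o=r.get_obs(); K,W=cam(name,o); im,d=r.grab_frame(name)
    if save: cv2.imwrite(save,cv2.cvtColor(im,cv2.COLOR_RGB2BGR)); 
    np.savez("last_%s.npz"%name,im=im,d=d,K=K,W=W)
    return im,d,K,W
def cloud(d,K,W):
    v,u=np.mgrid[:d.shape[0],:d.shape[1]]
    p=np.stack([(u-K[0,2])/K[0,0]*d,(v-K[1,2])/K[1,1]*d,d],-1)@W[:3,:3].T+W[:3,3]
    p[d<=0]=np.nan
    return p
def plane(uv,z,K,W):
    uv=np.atleast_2d(uv).astype(float); q=np.c_[(uv[:,0]-K[0,2])/K[0,0],(uv[:,1]-K[1,2])/K[1,1],np.ones(len(uv))]@W[:3,:3].T
    return W[:3,3]+q*((z-W[2,3])/q[:,2])[:,None]
E
python3 - <<'E'
from h import *
print(r.get_obs(), r.grip_point_offset)
a=grab("top","pics/top1.png")[0]; b=grab("side","pics/side1.png")[0]
for n in("top","side"): print(cam(n))
print(r.camera_model("wrist"))
E
```

```text
{'clock': 0.0, 'joints': array([ 1.04790492,  0.4777793 ,  0.02233001,  1.5564724 , -0.01151396,
        1.10929917, -0.08314392]), 'qvel': array([-1.74072148e-04,  7.63584554e-05,  2.52470039e-04,  8.75357517e-04,
        5.42206974e-04,  7.79408971e-05,  5.18442984e-04]), 'tau': array([-2.12438777e-04, -5.96443534e+01,  1.60789009e+00, -2.81196696e+01,
        1.24652154e-02,  9.27776797e-03,  2.43896892e-05]), 'tcp_pos': array([ 0.27177586, -0.61721043,  0.23033063]), 'orientation': array([-3.07255116e+00, -6.46498048e-01,  7.73153697e-04]), 'contact_force': array([ 0.11264249, -0.0817917 , -0.01180491]), 'moment': array([-0.02518149,  0.00296404, -0.01271288]), 'grip_width': 0.08538606212408463} 0.0187
(array([[414.61700662,   0.        , 252.52241719],
       [  0.        , 414.61700662, 186.05703072],
       [  0.        ,   0.        ,   1.        ]]), array([[-1.64277226e-01, -9.64646436e-01,  2.06083104e-01,
         1.52005866e-01],
       [-9.86414206e-01,  1.60634006e-01, -3.44053782e-02,
        -8.95480947e-03],
       [ 8.50708190e-05, -2.08935322e-01, -9.77929458e-01,
[... 334 characters left out ...]
    [ 0.85252259, -0.31753216,  0.41518498, -0.72832006],
       [ 0.02240991, -0.77138789, -0.63597054,  1.12952318],
       [ 0.        ,  0.        ,  0.        ,  1.        ]]))
{'mtx': array([[289.7547693 ,   0.        , 256.89916577],
       [  0.        , 289.7547693 , 195.32895011],
       [  0.        ,   0.        ,   1.        ]]), 'T_tool_cam': array([[-1.71073556e-05, -9.53260481e-01, -3.02149722e-01,
         7.61947302e-02],
       [ 9.99999996e-01,  1.04930973e-05, -8.97237647e-05,
         8.67304219e-05],
       [ 8.87006055e-05, -3.02149723e-01,  9.53260477e-01,
        -1.42256353e-01],
       [ 0.00000000e+00,  0.00000000e+00,  0.00000000e+00,
         1.00000000e+00]])}
```

View pics/top1.png

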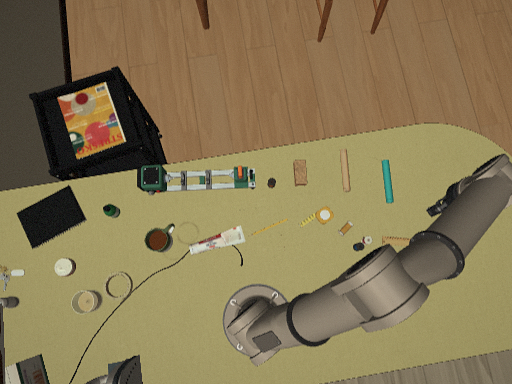

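View pics/side1.png

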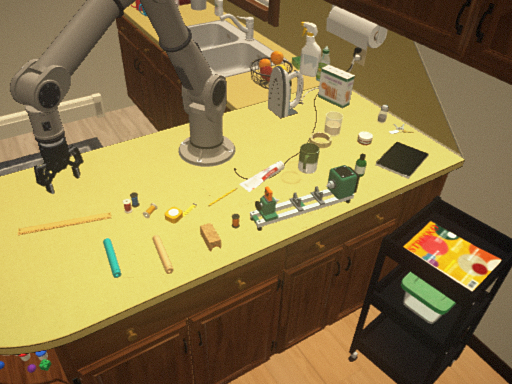

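Top view: the lathe spans (140–255, 180), headstock on the left, with the orange tab at (240,172). The cork block is at (300,172), the tan blank at (345,170), the teal look-alike at (388,180) and the spool at (271,183). The side view agrees.

Run:
```python
from h import *
def fit(p,n,lo=0,hi=.3):
    p=p[np.isfinite(p).all(1)]; q=p[(p[:,2]>lo)&(p[:,2]<hi)]
    c,s,a=cv2.minAreaRect((q[:,:2]*1000).astype(np.float32)); 
    print(n,len(q),"rect",np.round(c),np.round(s),round(a,1),"z",np.round(np.percentile(q[:,2],[5,50,95]),3), "mean",q.mean(0).round(4))
for n,rois in dict(top=dict(blank=(335,145,355,197),block=(290,155,312,190),tab=(228,160,258,192),spool=(264,176,278,190),lathe=(135,158,260,196)),
             side=dict(blank=(145,230,180,275),block=(195,215,225,252),spool=(228,210,244,232),lathe=(245,165,360,230))).items():
    f=np.load(f"last_{n}.npz"); P=cloud(f["d"],f["K"],f["W"]); hsv=cv2.cvtColor(f["im"],cv2.COLOR_RGB2HSV)
    print(n,"table",np.nanmedian(P[205:215,300:310].reshape(-1,3),0))
    for k,(a,b,c,d) in rois.items():
        fit(P[b:d,a:c].reshape(-1,3),k,.01 if k!='lathe' else .025)
    m=cv2.inRange(hsv,(3,170,120),(14,255,255)); 
    if n=="top": v,u=np.nonzero(m[155:195,220:285])
    else: v,u=np.nonzero(m[180:235,225:290])
    print("orange",len(u), (u.mean()+220,v.mean()+155) if n=="top" else (u.mean()+225,v.mean()+180))
```

```text
top table [ 3.51417515e-01 -2.35951580e-01 -1.94318313e-04]
blank 301 rect [ 470. -409.] [ 28. 160.] 83.4 z [0.013 0.022 0.029] mean [ 0.4682 -0.4067  0.0221]
block 312 rect [ 485. -249.] [59. 91.] 83.4 z [0.023 0.039 0.045] mean [ 0.4831 -0.2396  0.0377]
tab 514 rect [498. -26.] [99. 79.] 80.9 z [0.029 0.061 0.144] mean [ 0.4898 -0.0261  0.0728]
spool 58 rect [ 465. -131.] [26. 26.] 35.7 z [0.018 0.046 0.049] mean [ 0.4635 -0.1302  0.0411]
lathe 2065 rect [518. 128.] [407.  95.] 85.4 z [0.03  0.074 0.134] mean [0.5134 0.1502 0.0773]
orange 44 (np.float64(239.5681818181818), np.float64(171.3181818181818))
side table [0.54907392 0.11313505 0.03016082]
blank 315 rect [ 474. -410.] [ 26. 166.] 82.9 z [0.014 0.022 0.029] mean [ 0.4814 -0.4122  0.0222]
block 352 rect [ 492. -243.] [43. 95.] 83.6 z [0.014 0.038 0.044] mean [ 0.4988 -0.2469  0.0347]
spool 83 rect [ 472. -133.] [25. 30.] 57.1 z [0.012 0.036 0.048] mean [ 0.4729 -0.1345  0.0343]
lathe 2427 rect [423. 189.] [508. 297.] 82.6 z [0.028 0.057 0.132] mean [0.5174 0.1427 0.0686]
orange 95 (np.float64(256.2526315789474), np.float64(204.18947368421053))
```

Emit:
play_rows(deltas=[[85, [60, -25, 10], [0, 0, 0.13]], [85, [120, -50, 25], [0, 0, 0.3]], [85, [180, -75, 40], [0, 0, 0.45]], [85, [240, -100, 55], [0, 0, 0.53]], [85, [266, -109, 60], [0, 0, 0.53]], [85, [266, -109, 60], [0, 0, 0.53]]])

```text
clock: 0.85
tcp_pos: [0.4746, -0.4053, 0.1693]
orientation: [-3.132, 0.168, 0.002]
contact_force: [-1.4, -0.2, 1.0]
grip_width: 0.0845
```

```bash
cat >> h.py <<'E'
def rel(pos,heading_deg,o=None):
    "shift mm and turn in tool axes to reach TCP pos, tool down, tool x at heading"
    o=o or r.get_obs(); A=R.from_rotvec(o["orientation"]); h=np.radians(heading_deg)
    x=np.array([np.cos(h),np.sin(h),0]); z=np.array([0,0,-1.]); B=R.from_matrix(np.c_[x,np.cross(z,x),z])
    a=A.as_matrix()[:,0]
    print("at",o["tcp_pos"].round(4),"head",np.degrees(np.arctan2(a[1],a[0])).round(2),"w",round(o["grip_width"],4),"t",round(o["clock"],2),"F",o["contact_force"].round(1))
    print("shift",(A.inv().apply(np.array(pos)-o["tcp_pos"])*1000).round(1),"turn",(A.inv()*B).as_rotvec().round(4))
E
python3 - <<'E'
from h import *
im,d,K,W=grab("wrist","pics/w1.png")
P=cloud(d,K,W); print(W[:3,3]); rel((.472,-.41,.05),-6.6)
hsv=cv2.cvtColor(im,cv2.COLOR_RGB2HSV); print(r.get_obs()["joints"].round(2))
ok=(P[...,2]>.015)&(P[...,2]<.06)&(P[...,0]<.7)&(P[...,0]>.3)
n,l,s,c=cv2.connectedComponentsWithStats(ok.astype(np.uint8))
for i in range(1,n):
    if s[i,4]>100:
        q=P[l==i]; print(i,s[i],cv2.minAreaRect((q[:,:2]*1000).astype(np.float32)),q[:,2].max().round(3),im[l==i].mean(0).round())
E
```

```text
[ 0.5506172  -0.41461887  0.31139066]
at [ 0.4724 -0.4082  0.1698] head -6.36 w 0.0852 t 0.9 F [-0.9 -0.3  0.7]
shift [  0.    2.2 119.8] turn [-0.0026  0.002   0.0041]
[ 0.57  0.46  0.05  1.74 -0.03  0.95 -1.04]
1 [ 249  103   27  151 3611] ((471.3722839355469, -409.5172119140625), (25.496604919433594, 159.1676788330078), 82.83027648925781) 0.028 [135. 110.  71.]
2 [  62  140   66   92 4779] ((487.5809326171875, -242.55813598632812), (42.898956298828125, 90.73949432373047), 83.27082061767578) 0.043 [109.  82.  51.]
3 [ 381  155   43  135 2978] ((406.4754333496094, -554.4894409179688), (25.670459747314453, 156.2003936767578), 82.44024658203125) 0.028 [ 46. 114.  98.]
4 [  0 202  22  29 427] ((468.19061279296875, -138.6737823486328), (23.73949432373047, 12.487135887145996), 14.055912017822266) 0.046 [61. 34. 16.]
5 [ 159  288   53   42 1548] ((319.93756103515625, -300.4283447265625), (51.632659912109375, 56.292842864990234), 24.10219955444336) 0.027 [147. 126.  81.]
```

View pics/w1.png

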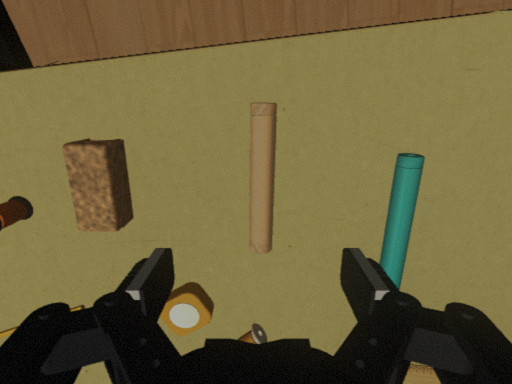

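The tan blank runs upright in the image, centred near (262,178). The block is at (97,185) and the teal look-alike at (402,220). The blank and block sizes match the specs, so I descend and grip the blank.

Emit:
play_rows(deltas=[[85, [-1, 1.5, 55], [0, 0, 0.014]], [85, [-1, 1.5, 110], [0, 0, 0.014]], [85, [-1, 1.5, 150], [0, 0, 0.014]], [85, [-1, 1.5, 165], [0, 0, 0.014]], [20, [-1, 1.5, 165], [0, 0, 0.014]], [20, [-1, 1.5, 165], [0, 0, 0.014]], [20, [-1, 1.5, 165], [0, 0, 0.014]], [20, [-1, 1.5, 165], [0, 0, 0.014]]], squeeze=50)

```text
clock: 1.9
tcp_pos: [0.4719, -0.41, 0.0066]
orientation: [-3.134, 0.196, -0.001]
contact_force: [-0.2, 0.5, 6.3]
grip_width: 0.024
```

Emit:
play_rows(deltas=[[20, [0, 0, -60], [0, 0, 0]], [20, [0, -10, -120], [0, 0, 0]], [20, [-2, -40, -170], [0, 0, -0.18]], [20, [-4, -90, -200], [0, 0, -0.36]], [20, [-6, -145, -220], [0, 0, -0.54]], [20, [-8, -205, -230], [0, 0, -0.72]], [20, [-10, -265, -240], [0, 0, -0.9]], [20, [-12, -325, -240], [0, 0, -1.08]]])

```text
clock: 2.9
tcp_pos: [0.5009, -0.0845, 0.2487]
orientation: [2.785, 1.451, 0.005]
contact_force: [-0.5, -1.1, -1.0]
grip_width: 0.024
```

Run:
```python
from h import *
rel((.519,.10,.25),85.4)
```

```text
at [ 0.5009 -0.0845  0.2487] head 55.04 w 0.024 t 2.9 F [-0.5 -1.1 -1. ]
shift [161.5 -90.9  -1.2] turn [ 0.0037 -0.0014 -0.5299]
```

Emit:
play_rows(deltas=[[20, [50, -28, 0], [0, 0, -0.18]], [20, [100, -56, 0], [0, 0, -0.36]], [20, [145, -81, -1], [0, 0, -0.53]], [20, [161, -91, -1], [0.003, -0.001, -0.53]], [20, [161, -91, -1], [0.003, -0.001, -0.53]]])

```text
clock: 3.52
tcp_pos: [0.5184, 0.1012, 0.2504]
orientation: [2.305, 2.134, 0.002]
contact_force: [0.4, 0.3, -1.4]
grip_width: 0.0241
```

Run:
```python
from h import *
im,d,K,W=grab("wrist","pics/w2.png")
P=cloud(d,K,W); rel((.519,.1,.25),85.4); print(r.get_obs()["joints"].round(2))
print(r.get_obs()["qvel"].round(3))
```

```text
at [0.5185 0.0994 0.2501] head 85.44 w 0.0239 t 3.58 F [-0.6  0.1 -1. ]
shift [0.7 0.5 0.2] turn [0.0014 0.0004 0.0007]
[ 0.09  0.25 -0.47  1.86  0.13  1.06 -0.51]
[ 0.023 -0.001  0.027  0.009  0.004 -0.     0.004]
```

View pics/w2.png

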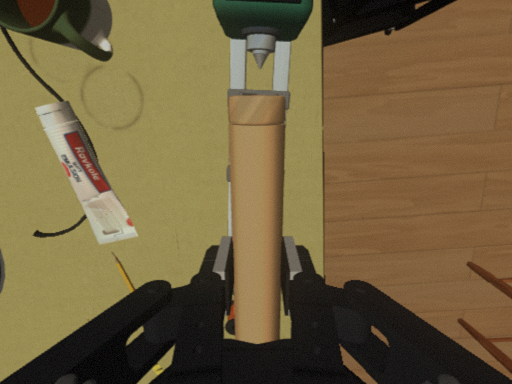

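The cone tip shows at (260,66), with the headstock above it; rails and far cradle sit just past the blank. Next I fit the rails, cone tip and tab.

Run:
```python
from h import *
th0=None
for n in("top","side","wrist"):
    f=np.load(f"last_{n}.npz"); P=cloud(f["d"],f["K"],f["W"]).reshape(-1,3); im=f["im"].reshape(-1,3).astype(int)
    hsv=cv2.cvtColor(f["im"],cv2.COLOR_RGB2HSV).reshape(-1,3)
    box=(P[:,0]>.44)&(P[:,0]<.6)&(P[:,1]>-.13)&(P[:,1]<.38)
    q=P[box&(P[:,2]>.029)&(P[:,2]<.040)&(hsv[:,1]<70)]   # rails, grey
    if len(q)>20:
        c,s,a=cv2.minAreaRect((q[:,:2]*1000).astype(np.float32)); print(n,"rails",len(q),np.round(c,1),np.round(s,1),round(a,2),np.median(q[:,2]).round(4))
        L=cv2.fitLine((q[:,:2]*1000).astype(np.float32),cv2.DIST_HUBER,0,.01,.01).ravel(); print("  line ang",np.degrees(np.arctan2(L[1],L[0])).round(2),L.round(2))
    q=P[box&(P[:,2]>.127)&(P[:,2]<.140)&(P[:,1]>.18)]
    if len(q)>20:
        c,s,a=cv2.minAreaRect((q[:,:2]*1000).astype(np.float32)); print(n,"headtop",len(q),np.round(c,1),np.round(s,1),round(a,2))
    o=box&(hsv[:,0]<15)&(hsv[:,1]>160)&(hsv[:,2]>100)&(P[:,2]>.1)&(P[:,2]<.155)
    q=P[o]
    if len(q)>5:
        c,s,a=cv2.minAreaRect((q[:,:2]*1000).astype(np.float32)); t=q[q[:,2]>.14]; print(n,"tab",len(q),q.mean(0).round(4),np.round(c,1),np.round(s,1),round(a,1),q[:,2].max().round(4),"topface",len(t),t.mean(0).round(4))
f=np.load("last_wrist.npz"); print("cone tip ray",plane((260,67),.085,f["K"],f["W"]), "blank ends")
P=cloud(f["d"],f["K"],f["W"]); print(P[40:75:5,260].round(4))
# blank held
m=(P[...,2]>.18)&(P[...,2]<.29)&(np.abs(P[...,0]-.52)<.03); m[:, :225]=0; m[:,290:]=0; q=P[m]; print("blank held",len(q),q.max(0),q.min(0))
```

```text
top rails 578 [508.7  59.8] [371.8  70.7] 83.34 0.0343
  line ang 83.04 [1.2000e-01 9.9000e-01 4.9708e+02 1.0087e+02]
top headtop 348 [533.8 282. ] [76.1 77. ] 84.81
top tab 45 [ 0.4969 -0.0221  0.1432] [498.6 -22.1] [10.4 35.4] 80.8 0.1501 topface 41 [ 0.4983 -0.0222  0.1448]
side rails 533 [520.  118.4] [391.4  76.8] 82.92 0.0341
  line ang 82.28 [1.3000e-01 9.9000e-01 5.4009e+02 1.0611e+02]
side headtop 203 [541.7 277.2] [68.1 77.9] 81.13
side tab 61 [ 0.5102 -0.0287  0.1302] [506.4 -28. ] [33.  10.3] 1.3 0.148 topface 18 [ 0.5082 -0.0282  0.1436]
wrist rails 1707 [519.  126.1] [239.2  68.9] 83.11 0.0346
  line ang 68.72 [3.6000e-01 9.3000e-01 5.2728e+02 1.8017e+02]
wrist headtop 1209 [533.6 249.7] [11.4 75.5] 85.59
wrist tab 10 [ 0.4837 -0.0203  0.144 ] [483.6 -20.8] [8.3 0.3] 84.1 0.1454 topface 10 [ 0.4837 -0.0203  0.144 ]
cone tip ray [[0.52922031 0.21155634 0.085     ]] blank ends
[[ 5.306e-01  2.327e-01  9.780e-02]
 [ 5.303e-01  2.285e-01  9.850e-02]
 [ 5.302e-01  2.253e-01  9.260e-02]
 [ 5.299e-01  2.213e-01  9.140e-02]
 [ 5.296e-01  2.174e-01  8.820e-02]
 [ 5.293e-01  2.130e-01  8.790e-02]
 [ 5.306e-01  2.175e-01 -2.000e-04]]
blank held 13805 [0.5354473  0.18166085 0.28985247] [0.50119342 0.04940288 0.25222706]
```

Run:
```python
from h import *
f=np.load("last_wrist.npz"); P=cloud(f["d"],f["K"],f["W"]); t=r.get_obs()["tcp_pos"]
u=np.array([np.cos(np.radians(85.44)),np.sin(np.radians(85.44))])
for v in range(105,335,25):
    row=P[v,225:290]; row=row[(row[:,2]>.2)&(row[:,2]<.3)]
    s=(row[:,:2]-t[:2])@u; w=(row[:,:2]-t[:2])@[u[1],-u[0]]
    print(v,len(row),"along",np.median(s).round(4),"side",w.min().round(4),w.max().round(4),"top z rel TCP",(row[:,2].max()-t[2]).round(4))
rel((.5187,.1221,.15),83.2)
```

```text
105 57 along 0.0779 side -0.014 0.0105 top z rel TCP 0.02
130 57 along 0.0678 side -0.0142 0.0109 top z rel TCP 0.0198
155 55 along 0.0572 side -0.0142 0.0106 top z rel TCP 0.0203
180 54 along 0.0461 side -0.0138 0.0112 top z rel TCP 0.02
205 51 along 0.0343 side -0.0136 0.011 top z rel TCP 0.0198
230 51 along 0.0218 side -0.0142 0.0109 top z rel TCP 0.0204
255 64 along 0.009 side -0.0158 0.0135 top z rel TCP 0.0253
280 64 along -0.0046 side -0.0144 0.0122 top z rel TCP 0.0383
305 59 along -0.0194 side -0.0148 0.0124 top z rel TCP 0.041
330 45 along -0.0359 side -0.0131 0.0115 top z rel TCP 0.0201
at [0.5185 0.0994 0.2501] head 85.44 w 0.0239 t 3.58 F [-0.6  0.1 -1. ]
shift [ 22.7  -1.7 100.1] turn [0.0014 0.0004 0.0391]
```

Emit:
play_rows(deltas=[[20, [22, -1, 50], [0.001, 0, 0.039]], [20, [22, -0.5, 100], [0.001, 0, 0.039]], [20, [22.5, -0.5, 130], [0.001, 0, 0.039]], [20, [22.5, -0.5, 150], [0.001, 0, 0.039]], [20, [22.5, -0.5, 162], [0.001, 0, 0.039]], [20, [22.5, -0.5, 170], [0.001, 0, 0.039]], [20, [22.5, -0.5, 172], [0.001, 0, 0.039]], [20, [22.5, -0.5, 172], [0.001, 0, 0.039]]])

```text
clock: 4.58
tcp_pos: [0.5204, 0.1217, 0.0786]
orientation: [2.349, 2.085, 0.001]
contact_force: [1.1, -0.4, -0.8]
grip_width: 0.0241
```

Run:
```python
from h import *
rel((.520,.1221,.077),83.2)
im,d,K,W=grab("side"); cv2.imwrite("pics/s2.png",cv2.resize(im[130:250,220:380,::-1],None,fx=4,fy=4,interpolation=cv2.INTER_CUBIC))
```

```text
at [0.5204 0.1217 0.0786] head 83.2 w 0.0241 t 4.58 F [ 1.1 -0.4 -0.8]
shift [ 0.3 -0.4  1.6] turn [ 0.0012  0.0002 -0.0001]
```

View pics/s2.png

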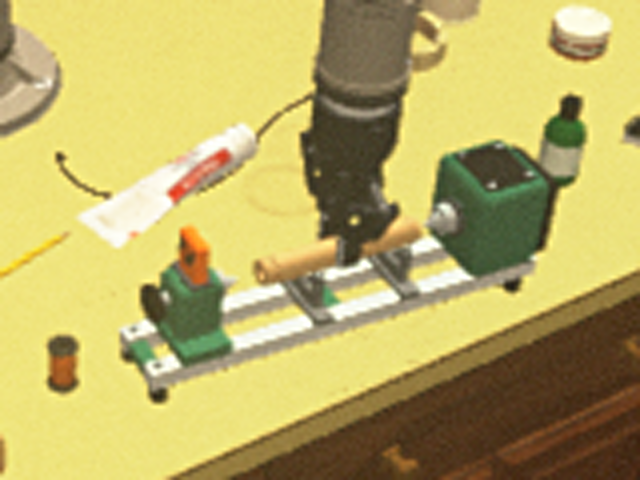

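The blank (crop, 265–420, 250) hangs level over both cradles, its right end just short of the cone at (440,215). The tail cone is at (230,283). Lower 3 mm, open and back off.

Emit:
play_rows(deltas=[[20, [0, 0, 2], [0, 0, 0]], [20, [0, 0, 3], [0, 0, 0]], [40, [0, 0, 3], [0, 0, 0]], [60, [0, 0, 3], [0, 0, 0]], [60, [0, 0, 3], [0, 0, 0]], [60, [0, 0, -30], [0, 0, 0]], [60, [0, 0, -80], [0, 0, 0]], [60, [0, 0, -130], [0, 0, 0]]])

```text
clock: 5.62
tcp_pos: [0.5199, 0.1218, 0.2099]
orientation: [2.349, 2.086, 0.0]
contact_force: [0.4, 0.5, -0.6]
grip_width: 0.0596
```

Run:
```python
from h import *
im,d,K,W=grab("wrist","pics/w3.png"); P=cloud(d,K,W)
rel((.503,-.025,.2),83.2)
hsv=cv2.cvtColor(im,cv2.COLOR_RGB2HSV)
u=np.array([np.cos(np.radians(83.2)),np.sin(np.radians(83.2))]); O=np.array([.5215,.140])
m=(P[...,2]>.085)&(P[...,2]<.105)&(hsv[...,1]>60)&(hsv[...,0]<25)
for v in range(60,330,15):
    row=P[v][m[v]]
    if len(row)>5: s=(row[:,:2]-O)@u; w=(row[:,:2]-O)@[u[1],-u[0]]; print(v,len(row),"y",np.median(s).round(4),"x",w.min().round(4),w.max().round(4),"ztop",row[:,2].max().round(4))
```

```text
at [0.5234 0.1233 0.2167] head 83.21 w 0.0596 t 5.67 F [2.5 1.2 3.9]
shift [-149.7   -2.9   16.2] turn [ 0.0102 -0.0035  0.0002]
105 28 y 0.0572 x -0.0133 0.0103 ztop 0.0957
120 28 y 0.0448 x -0.0135 0.0104 ztop 0.0956
135 28 y 0.032 x -0.0137 0.0106 ztop 0.0961
150 28 y 0.0188 x -0.014 0.0108 ztop 0.0956
165 27 y 0.0052 x -0.0132 0.011 ztop 0.0957
180 26 y -0.0087 x -0.0133 0.0101 ztop 0.0962
195 26 y -0.0232 x -0.0136 0.0103 ztop 0.0959
210 26 y -0.0381 x -0.0139 0.0106 ztop 0.0959
225 26 y -0.0537 x -0.0141 0.0107 ztop 0.096
240 25 y -0.0694 x -0.0132 0.011 ztop 0.0959
255 24 y -0.0862 x -0.0135 0.0101 ztop 0.0962
```

View pics/w3.png

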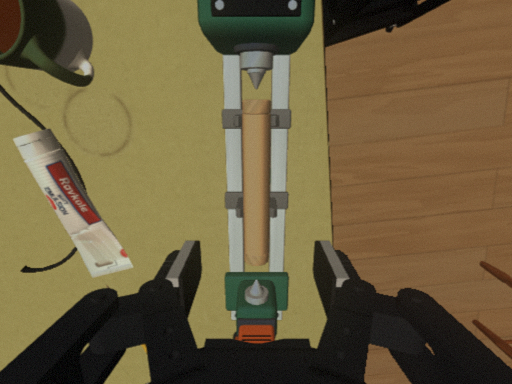

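The blank lies in both cradles, level (top 95.7 mm against 95.5 expected) and parallel to the axis. The head cone tip is at (257,85), the tail cone at (256,290) and the tab at (256,332).

Run:
```python
from h import *
f=np.load("last_wrist.npz"); K,W=f["K"],f["W"]; P=cloud(f["d"],K,W); hsv=cv2.cvtColor(f["im"],cv2.COLOR_RGB2HSV)
u=np.array([np.cos(np.radians(83.2)),np.sin(np.radians(83.2))]); O=np.array([.5215,.140])
def L(p): p=np.atleast_2d(p); return np.c_[(p[:,:2]-O)@[u[1],-u[0]],(p[:,:2]-O)@u,p[:,2]].round(4)
print("tips",L(plane((257,86),.085,K,W)),L(plane((256,281),.085,K,W)))
m=(hsv[...,0]<14)&(hsv[...,1]>170)&(hsv[...,2]>90); m[:300]=0;m[:,:225]=0;m[:,290:]=0
q=P[m]; q=q[q[:,2]>.1]; l=L(q); print(len(l),l.min(0),l.max(0)); t=l[l[:,2]>.14]; print("top",t.min(0),t.max(0),t.mean(0)); v,w=np.nonzero(m); print(v.min(),v.max(),w.min(),w.max())
p=np.r_[O+u*(-.172+.006),.132-.0187]; print(p); rel(p,83.2)
```

```text
tips [[-0.0002  0.0728  0.085 ]] [[-0.0012 -0.1221  0.085 ]]
480 [-0.0211 -0.1745  0.1078] [ 0.0159 -0.1565  0.1322]Traceback (most recent call last):
  File "<stdin>", line 7, in <module>
    return umr_minimum(a, axis, None, out, keepdims, initial, where)
ValueError: zero-size array to reduction operation minimum which has no identity
```

Run:
```python
from h import *
rel((.5018,-.0253,.118),83.2)
```

```text
at [0.5234 0.1233 0.2167] head 83.21 w 0.0596 t 5.67 F [2.5 1.2 3.9]
shift [-150.5   -4.9   98.2] turn [ 0.0102 -0.0035  0.0002]
```

Emit:
play_rows(deltas=[[60, [-50, -2, 0], [0.01, -0.0035, 0]], [60, [-105, -4, 0], [0.01, -0.0035, 0]], [60, [-150, -5, 10], [0.01, -0.0035, 0]], [60, [-150.5, -5, 40], [0.01, -0.0035, 0]], [60, [-150.5, -5, 80], [0.01, -0.0035, 0]], [60, [-150.5, -5, 98], [0.01, -0.0035, 0]], [60, [-150.5, -5, 98], [0.01, -0.0035, 0]]])

```text
clock: 6.55
tcp_pos: [0.5004, -0.0253, 0.1168]
orientation: [-2.347, -2.085, 0.004]
contact_force: [0.5, 0.6, 0.4]
grip_width: 0.0598
```

Run:
```python
from h import *
im,d,K,W=grab("wrist"); P=cloud(d,K,W)
rel((.5018,-.0253,.118),83.2)
g=grab("side")[0]
cv2.imwrite("pics/m4.png",np.hstack([im[180:384,130:400,::-1],cv2.resize(g[150:240,230:349,::-1],(270,204),interpolation=cv2.INTER_CUBIC)]))
```

```text
at [ 0.5014 -0.0252  0.1179] head 83.22 w 0.06 t 6.6 F [ 0.   0.6 -0. ]
shift [-0.1  0.4 -0.1] turn [-0.001  -0.      0.0004]
```

View pics/m4.png

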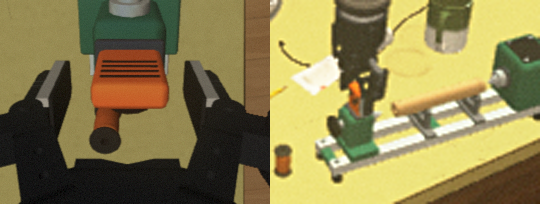

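The tab is centred between the open pads (left crop, (130,80)). Closing on it.

Emit:
play_rows(deltas=[[25, [0, 0, 0], [0, 0, 0]], [25, [0, 0, 0], [0, 0, 0]], [25, [0, 0, 0], [0, 0, 0]], [25, [0, 0, 0], [0, 0, 0]], [25, [10, 0, 0], [0, 0, 0]], [25, [20, 0, 0], [0, 0, 0]], [25, [30, 0, 0], [0, 0, 0]]], squeeze=60)

```text
clock: 7.52
tcp_pos: [0.5052, 0.0035, 0.1199]
orientation: [2.348, 2.084, -0.002]
contact_force: [-4.5, -4.3, 10.2]
grip_width: 0.035
```

Emit:
play_rows(deltas=[[25, [5, 0, 0], [0, 0, 0]], [25, [9, 0, 0], [0, 0, 0]], [25, [12, 0, 0], [0, 0, 0]], [25, [14, 0, 0], [0, 0, 0]], [25, [16, 0, 0], [0, 0, 0]], [25, [17, 0, 0], [0, 0, 0]], [25, [18, 0, 0], [0, 0, 0]]])

```text
clock: 8.4
tcp_pos: [0.5073, 0.0214, 0.1199]
orientation: [2.349, 2.084, -0.002]
contact_force: [-2.0, -4.6, 2.4]
grip_width: 0.0348
```

Run:
```python
from h import *
rel((.5018,-.0253,.118),83.2); O=np.array([.5215,.140]); u=np.array([.1184,.993]); print("v~",((r.get_obs()["tcp_pos"][:2]-O)@u+.172).round(4))
```

```text
at [0.5073 0.0214 0.1199] head 83.16 w 0.0348 t 8.4 F [-2.  -4.6  2.4]
shift [-47.    0.1   2. ] turn [ 0.0005  0.0022 -0.0007]
v~ 0.0525
```

Emit:
play_rows(deltas=[[25, [1, 0, 0], [0, 0, 0]], [25, [1.5, 0, 0], [0, 0, 0]], [25, [2, 0, 0], [0, 0, 0]], [25, [2.5, 0, 0], [0, 0, 0]], [25, [2.5, 0, 0], [0, 0, 0]]])

```text
clock: 9.02
tcp_pos: [0.5075, 0.0225, 0.1199]
orientation: [2.349, 2.082, -0.004]
contact_force: [-2.4, -7.0, 2.0]
grip_width: 0.035
```

Emit:
play_rows(deltas=[[25, [2, 0, 0], [0, 0, 0]], [25, [3, 0, 0], [0, 0, 0]], [25, [4, 0, 0], [0, 0, 0]], [25, [4, 0, 0], [0, 0, 0]]])

```text
clock: 9.52
tcp_pos: [0.5075, 0.0231, 0.1199]
orientation: [2.349, 2.079, -0.01]
contact_force: [-3.7, -13.2, 5.3]
grip_width: 0.0348
```

Run:
```python
from h import *
im,d,K,W=grab("wrist"); P=cloud(d,K,W); o=r.get_obs(); print(o["tcp_pos"],o["contact_force"])
hsv=cv2.cvtColor(im,cv2.COLOR_RGB2HSV)
u=np.array([np.cos(np.radians(83.2)),np.sin(np.radians(83.2))]); O=np.array([.5215,.140])
m=(P[...,2]>.08)&(P[...,2]<.11)&(hsv[...,1]>60)&(hsv[...,0]<25)
for v in range(0,384,12):
    row=P[v][m[v]]
    if len(row)>5: s=(row[:,:2]-O)@u; w=(row[:,:2]-O)@[u[1],-u[0]]; print(v,len(row),"y",np.median(s).round(4),"x",w.min().round(4),w.max().round(4),"ztop",row[:,2].max().round(4))
g=grab("side")[0]
cv2.imwrite("pics/m5.png",np.hstack([im[:,:,::-1][:,106:406],cv2.resize(g[150:230,240:360,::-1],(480,320),interpolation=cv2.INTER_CUBIC)[:,:].repeat(1,0) if 0 else cv2.copyMakeBorder(cv2.resize(g[150:230,240:360,::-1],(480,320),interpolation=cv2.INTER_CUBIC),0,64,0,0,cv2.BORDER_CONSTANT)]))
```

```text
[0.50752187 0.02312561 0.11991147] [ -3.04790634 -13.85478185   4.48635967]
0 49 y 0.0074 x -0.014 0.0114 ztop 0.0995
12 48 y 0.0022 x -0.0134 0.0117 ztop 0.0985
24 48 y -0.0031 x -0.0138 0.011 ztop 0.0992
36 47 y -0.0085 x -0.0132 0.0112 ztop 0.0986
48 47 y -0.014 x -0.0134 0.0114 ztop 0.0983
60 47 y -0.0196 x -0.0137 0.0116 ztop 0.0981
72 46 y -0.0254 x -0.0139 0.0109 ztop 0.098
84 45 y -0.0313 x -0.0134 0.0111 ztop 0.0986
96 45 y -0.0374 x -0.0136 0.0113 ztop 0.0985
108 45 y -0.0436 x -0.0139 0.0114 ztop 0.0993
120 43 y -0.05 x -0.0133 0.0109 ztop 0.0986
132 43 y -0.0565 x -0.0136 0.011 ztop 0.0987
144 42 y -0.0632 x -0.0131 0.0112 ztop 0.0985
156 42 y -0.07 x -0.0133 0.0115 ztop 0.098
168 40 y -0.0772 x -0.0129 0.0109 ztop 0.098
228 53 y -0.1095 x -0.0158 0.0142 ztop 0.1098
288 26 y -0.1552 x -0.0094 0.0069 ztop 0.1041
```

View pics/m5.png

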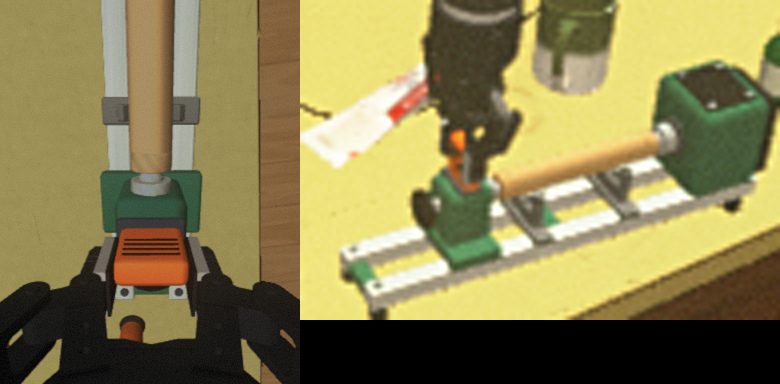

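The blank is seated: its top reads 98.5 mm along the whole length (98 expected), with 14 N of push resistance, and both cones are in the holes. I relax, release the tab and lift away.

Emit:
play_rows(deltas=[[25, [0, 0, 0], [0, 0, 0]], [40, [0, 0, 0], [0, 0, 0]], [60, [0, 0, 0], [0, 0, 0]], [60, [0, 0, 0], [0, 0, 0]], [60, [0, 0, 0], [0, 0, 0]], [60, [0, 0, -40], [0, 0, 0]], [60, [0, 0, -90], [0, 0, 0]], [60, [0, 0, -130], [0, 0, 0]]])

```text
clock: 10.62
tcp_pos: [0.508, 0.0245, 0.2519]
orientation: [2.348, 2.079, -0.008]
contact_force: [0.9, -0.9, 0.1]
grip_width: 0.0596
```

Run:
```python
from h import *
rel((.4876,-.2426,.2),-6.7); print(r.get_obs()["joints"].round(2))
im,d,K,W=grab("wrist"); P=cloud(d,K,W); hsv=cv2.cvtColor(im,cv2.COLOR_RGB2HSV)
u=np.array([np.cos(np.radians(83.2)),np.sin(np.radians(83.2))]); O=np.array([.5215,.140])
m=(P[...,2]>.08)&(P[...,2]<.11)&(hsv[...,1]>60)&(hsv[...,0]<25)
for v in range(0,384,20):
    row=P[v][m[v]]
    if len(row)>5: s=(row[:,:2]-O)@u; w=(row[:,:2]-O)@[u[1],-u[0]]; print(v,len(row),"y",np.median(s).round(4),"x",w.min().round(4),w.max().round(4),"ztop",row[:,2].max().round(4))
```

```text
at [0.508  0.0245 0.2519] head 83.03 w 0.0596 t 10.62 F [ 0.9 -0.9  0.1]
shift [-267.2   12.1   53.9] turn [0.0065 0.0054 1.5661]
[ 0.2   0.21 -0.43  1.9   0.11  1.05 -0.4 ]
0 28 y 0.0467 x -0.0136 0.0109 ztop 0.0982
20 28 y 0.0311 x -0.0139 0.011 ztop 0.0985
40 28 y 0.0148 x -0.0144 0.0113 ztop 0.0985
60 25 y -0.0019 x -0.0135 0.0104 ztop 0.0996
80 26 y -0.0194 x -0.0139 0.0105 ztop 0.0989
100 26 y -0.0376 x -0.0144 0.0107 ztop 0.099
120 25 y -0.0565 x -0.0135 0.0109 ztop 0.0989
140 25 y -0.0763 x -0.0139 0.0112 ztop 0.0982
```

Emit:
play_rows(deltas=[[60, [-40, 2, 0], [0, 0, 0.18]], [60, [-90, 4, 0], [0.001, 0.001, 0.36]], [80, [-145, 6, 5], [0.002, 0.002, 0.54]], [80, [-200, 9, 15], [0.003, 0.003, 0.72]], [80, [-245, 11, 30], [0.004, 0.004, 0.9]], [80, [-267, 12, 45], [0.005, 0.004, 1.08]], [80, [-267, 12, 54], [0.006, 0.005, 1.26]], [80, [-267, 12, 54], [0.0065, 0.0054, 1.44]]])

```text
clock: 11.68
tcp_pos: [0.4898, -0.2419, 0.2035]
orientation: [-3.14, -0.004, -0.008]
contact_force: [0.4, 0.3, 0.8]
grip_width: 0.0801
```

Emit:
play_rows(deltas=[[80, [0, 0, 0], [0, 0, 0.13]], [80, [0, 0, 0], [0, 0, 0.13]], [80, [0, 0, 0], [0, 0, 0.13]]])

```text
clock: 12.05
tcp_pos: [0.4899, -0.2417, 0.2034]
orientation: [-3.134, 0.196, -0.008]
contact_force: [0.7, 0.7, 1.1]
grip_width: 0.08
```

Run:
```python
from h import *
im,d,K,W=grab("wrist","pics/w6.png"); P=cloud(d,K,W)
ok=(P[...,2]>.034)&(P[...,2]<.048)&(abs(P[...,0]-.49)<.08)&(abs(P[...,1]+.243)<.05)
q=P[ok]; c=cv2.minAreaRect((q[:,:2]*1000).astype(np.float32)); print(c,np.median(q[:,2]),q.mean(0))
rel((.4876,-.2426,.011),-6.7)
cv2.imwrite("pics/w6.png",im[:,:,::-1])
```

```text
((487.3157043457031, -241.78173828125), (42.00596618652344, 90.4858627319336), 83.41814422607422) 0.04001521914743977 [ 0.49037342 -0.24210859  0.03991766]
at [ 0.4899 -0.2418  0.2035] head -7.18 w 0.0799 t 12.1 F [-0.3 -0.8  0.6]
shift [ -3.2   1.5 192.5] turn [-0.002  -0.0053 -0.0083]
```

View pics/w6.png

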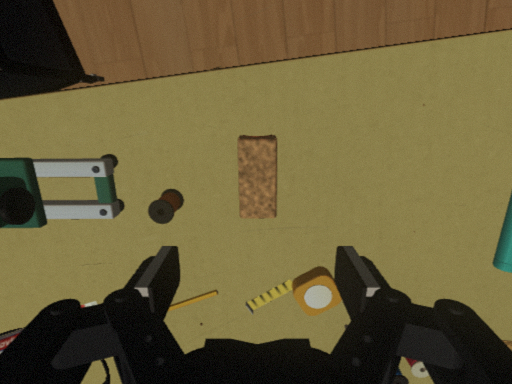

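The cork block is centred at (257,177), with a 42×90 mm footprint and its top at 40 mm, as specified. The spool at (165,205) is clear of the left finger.

Emit:
play_rows(deltas=[[80, [-3, 2, 60], [-0.002, -0.005, -0.01]], [80, [-3, 2, 120], [-0.002, -0.005, -0.01]], [80, [-3, 2, 165], [-0.002, -0.005, -0.01]], [80, [-3, 2, 185], [-0.002, -0.005, -0.01]], [80, [-3, 2, 189.5], [-0.002, -0.005, -0.01]], [30, [-3, 2, 189.5], [-0.002, -0.005, -0.01]], [30, [-3, 2, 189.5], [-0.002, -0.005, -0.01]], [30, [-3, 2, 189.5], [-0.002, -0.005, -0.01]]], squeeze=40)

```text
clock: 13.1
tcp_pos: [0.4887, -0.2436, 0.0153]
orientation: [3.136, -0.181, 0.004]
contact_force: [0.2, 0.1, 6.8]
grip_width: 0.0416
```

Emit:
play_rows(deltas=[[30, [0, 0, 0], [0, 0, 0]], [30, [0, 0, 0], [0, 0, 0]]])

```text
clock: 13.35
tcp_pos: [0.4888, -0.2436, 0.0155]
orientation: [3.135, -0.181, 0.005]
contact_force: [0.4, 0.9, -1.2]
grip_width: 0.0414
```

Run:
```python
from h import *
rel((.5215,.140,.28),83.2)
```

```text
at [ 0.4888 -0.2436  0.0155] head -6.6 w 0.0414 t 13.35 F [ 0.4  0.9 -1.2]
shift [ -10.8 -384.6 -264.8] turn [ 0.003  -0.0019 -1.5673]
```

Emit:
play_rows(deltas=[[30, [0, 0, -50], [0, 0, 0]], [30, [0, 0, -110], [0, 0, 0]], [30, [-1, -10, -165], [0, 0, -0.15]], [30, [-2, -45, -210], [0, 0, -0.32]], [30, [-3, -95, -240], [0.001, 0, -0.49]], [30, [-4, -145, -260], [0.001, -0.001, -0.66]], [30, [-5, -200, -265], [0.002, -0.001, -0.83]], [30, [-6, -250, -265], [0.002, -0.001, -1.0]]])

```text
clock: 14.35
tcp_pos: [0.5108, 0.0077, 0.281]
orientation: [2.834, 1.353, 0.004]
contact_force: [0.4, -0.7, 0.2]
grip_width: 0.0413
```

Run:
```python
from h import *
rel((.5215,.140,.27),83.2)
```

```text
at [0.5108 0.0077 0.281 ] head 51.04 w 0.0413 t 14.35 F [ 0.4 -0.7  0.2]
shift [109.6 -74.9  11. ] turn [ 0.0023 -0.0014 -0.5613]
```

Emit:
play_rows(deltas=[[30, [35, -25, 0], [0, 0, -0.17]], [30, [72, -50, 3], [0.001, 0, -0.34]], [30, [100, -68, 8], [0.002, -0.001, -0.5]], [30, [110, -75, 11], [0.002, -0.001, -0.561]], [30, [110, -75, 11], [0.002, -0.001, -0.561]], [30, [110, -75, 11], [0.002, -0.001, -0.561]]])

```text
clock: 15.1
tcp_pos: [0.5218, 0.1384, 0.27]
orientation: [2.353, 2.08, -0.001]
contact_force: [-0.5, -0.9, -0.2]
grip_width: 0.0414
```

Run:
```python
from h import *
rel((.5215,.140,.27),83.2); o=r.get_obs()
im,d,K,W=grab("wrist","pics/w7.png"); P=cloud(d,K,W); hsv=cv2.cvtColor(im,cv2.COLOR_RGB2HSV)
t=o["tcp_pos"]; u=np.array([np.cos(np.radians(83.2)),np.sin(np.radians(83.2))]); O=t[:2]
m=(P[...,2]>.285)&(P[...,2]<.33)&(np.abs(P[...,0]-t[0])<.03); m[:,:190]=0; m[:,330:]=0
for v in range(100,330,15):
    row=P[v][m[v]]
    if len(row)>5: s=(row[:,:2]-O)@u; w=(row[:,:2]-O)@[u[1],-u[0]]; print(v,len(row),"y",np.median(s).round(4),"x",w.min().round(4),w.max().round(4),"top-tcp",(np.median(row[:,2])-t[2]).round(4))
```

```text
at [0.5218 0.1384 0.27  ] head 82.95 w 0.0414 t 15.1 F [-0.5 -0.9 -0.2]
shift [ 1.5 -0.5 -0. ] turn [ 0.0003  0.0008 -0.0044]
190 94 y 0.0416 x -0.0212 0.0196 top-tcp 0.0242
205 95 y 0.0349 x -0.022 0.0194 top-tcp 0.0245
220 94 y 0.028 x -0.0216 0.0198 top-tcp 0.0244
235 92 y 0.0207 x -0.0216 0.0195 top-tcp 0.0245
250 114 y 0.0133 x -0.0277 0.0257 top-tcp 0.0244
265 131 y 0.0058 x -0.0302 0.0295 top-tcp 0.0249
280 138 y -0.0021 x -0.0268 0.0265 top-tcp 0.025
295 140 y -0.0102 x -0.0247 0.0251 top-tcp 0.0251
310 98 y -0.0191 x -0.0232 0.0212 top-tcp 0.0248
325 81 y -0.0281 x -0.0215 0.019 top-tcp 0.0246
```

View pics/w7.png

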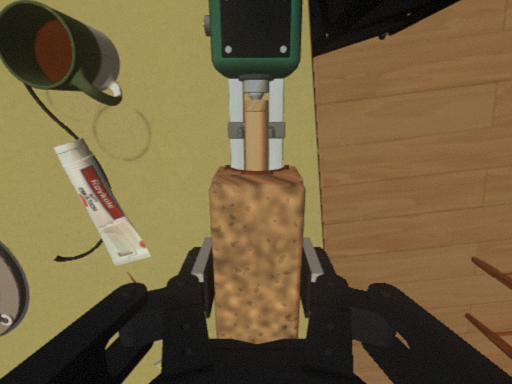

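The block is held level (top 24.5 mm above the TCP at both ends) and in line with the blank below it (257,130). The cone is in the blank's end at (256,95). Descending slowly to hover.

Emit:
play_rows(deltas=[[30, [2.5, -0.4, 40], [0, 0.001, -0.004]], [30, [2.5, -0.4, 80], [0, 0.001, -0.004]], [30, [2.5, -0.4, 110], [0, 0.001, -0.004]], [30, [2.5, -0.4, 128], [0, 0.001, -0.004]], [30, [2.5, -0.4, 138], [0, 0.001, -0.004]], [30, [2.5, -0.4, 144], [0, 0.001, -0.004]], [30, [2.5, -0.4, 147], [0, 0.001, -0.004]], [30, [2.5, -0.4, 148], [0, 0.001, -0.004]]])

```text
clock: 16.15
tcp_pos: [0.5222, 0.141, 0.1225]
orientation: [2.349, 2.085, 0.002]
contact_force: [-0.6, -0.5, -0.2]
grip_width: 0.0412
```

Emit:
play_rows(deltas=[[30, [0, 0, 0], [0, 0, 0]], [30, [0, 0, 0], [0, 0, 0]]])

```text
clock: 16.4
tcp_pos: [0.5225, 0.1411, 0.1229]
orientation: [2.349, 2.085, 0.003]
contact_force: [-1.0, 0.1, -1.4]
grip_width: 0.0411
```

Run:
```python
from h import *
rel((.5217,.141,.1215),83.2); o=r.get_obs()
im,d,K,W=grab("wrist"); P=cloud(d,K,W); hsv=cv2.cvtColor(im,cv2.COLOR_RGB2HSV)
u=np.array([np.cos(np.radians(83.2)),np.sin(np.radians(83.2))]); O=np.array([.5215,.140])
for lo,hi,n in((.134,.155,"block"),(.085,.108,"blank")):
  m=(P[...,2]>lo)&(P[...,2]<hi)&(np.abs(P[...,0]-O[0])<.03)&(hsv[...,1]>60)&(hsv[...,0]<25); m[:,:190]=0; m[:,330:]=0
  for v in list(range(20,246,9 if n=="blank" else 25)):
    row=P[v][m[v]]
    if len(row)>12: s=(row[:,:2]-O)@u; w=(row[:,:2]-O)@[u[1],-u[0]]; print(n,v,len(row),"y",np.median(s).round(4),"x mid",((w.min()+w.max())/2).round(4),"top",np.percentile(row[:,2],90).round(4))
  l=(P[m][:,:2]-O)@u; print(n,"far end",l.max().round(4))
g=grab("side")[0]; tp=grab("top")[0]
cv2.imwrite("pics/m8.png",cv2.resize(g[140:240,235:365,::-1],(780,600),interpolation=cv2.INTER_CUBIC))
```

```text
at [0.5225 0.1411 0.1229] head 83.18 w 0.0411 t 16.4 F [-1.   0.1 -1.4]
shift [-0.2 -0.8  1.4] turn [ 0.0021 -0.0009 -0.0003]
block 195 96 y 0.0407 x mid -0.0002 top 0.148
block 220 94 y 0.0292 x mid -0.0001 top 0.1481
block 245 92 y 0.0171 x mid 0.0005 top 0.1481
block far end 0.0458
blank 101 33 y 0.0792 x mid -0.0006 top 0.0956
blank 110 42 y 0.0744 x mid -0.0013 top 0.0975
blank 119 42 y 0.0695 x mid -0.0013 top 0.0979
blank 128 41 y 0.0645 x mid -0.0013 top 0.0977
blank 137 41 y 0.0595 x mid -0.0014 top 0.0979
blank 146 42 y 0.0543 x mid -0.0014 top 0.0975
blank 155 42 y 0.0491 x mid -0.0015 top 0.0977
blank 164 41 y 0.0438 x mid -0.001 top 0.0975
blank far end 0.0988
```

View pics/m8.png

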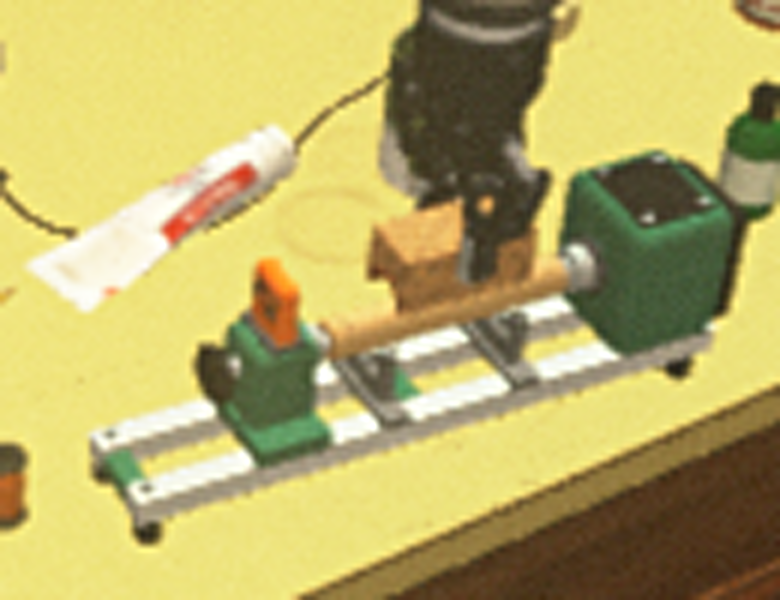

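The side view shows the block over the blank's middle, clear of the tailstock, with the blank between both cones. A small correction follows: 1 mm sideways and 1 mm down.

Emit:
play_rows(deltas=[[30, [-0.5, -0.5, 0.5], [0.002, 0, 0]], [30, [-0.5, -1, 1], [0.002, -0.001, 0]], [30, [-0.5, -1, 1], [0.002, -0.001, 0]], [30, [-0.5, -1, 1], [0.002, -0.001, 0]], [30, [-0.5, -1, 1], [0.002, -0.001, 0]], [30, [-0.5, -1, 1], [0.002, -0.001, 0]]])

```text
clock: 17.3
tcp_pos: [0.5213, 0.1406, 0.1216]
orientation: [-2.35, -2.085, 0.001]
contact_force: [0.5, -0.2, 0.0]
grip_width: 0.0411
```

Run:
```python
from h import *
rel((.5217,.141,.1215),83.2); o=r.get_obs(); print(o["qvel"].round(3),o["grip_width"])
im,d,K,W=grab("wrist"); P=cloud(d,K,W); u=np.array([np.cos(np.radians(83.2)),np.sin(np.radians(83.2))]); O=np.array([.5215,.140])
for n,v,lo,hi in(("block",195,.134,.155),("block",220,.134,.155),("blank",128,.085,.108),("blank",155,.085,.108)):
    row=P[v,190:330]; row=row[(row[:,2]>lo)&(row[:,2]<hi)]; w=(row[:,:2]-O)@[u[1],-u[0]]; print(n,((w.min()+w.max())/2).round(4),np.percentile(row[:,2],90).round(4))
```

```text
at [0.5213 0.1406 0.1216] head 83.18 w 0.0411 t 17.3 F [ 0.5 -0.2  0. ]
shift [0.4 0.4 0.1] turn [-0.0003  0.0003 -0.0003]
[ 0.    -0.001 -0.    -0.    -0.     0.001 -0.001] 0.04110426067312373
block -0.0013 0.1468
block -0.0012 0.1468
blank -0.0011 0.0975
blank -0.0014 0.098
```

Block and blank are lined up to about 0.2 mm. The underside is about 106.5 mm up, some 8–9 mm above the blank's top, level and still.

```bash
python3 -c "
from bench import r
print(r.hand_in())"
```

```text
the job is handed in; nothing more can be done
None
```

The blank is mounted between both centres, and the arm is holding the cork block above its middle. I handed the job in at about 17 s of the 61 s allowed.

- **Mounting:** I laid the tan blank in the cradles, then pushed the tailstock by its orange tab until resistance rose to about 14 N, at a slide value of roughly 0.054. The blank's top now reads about 98 mm along its length, against 95.7 mm in the cradles, so it is lifted clear. It stayed there after I released the tab.
- **Block position:** The block is level, groove down, in line with the blank to about 0.2 mm sideways and centred on it lengthwise to about 1 mm. Its underside is 8–9 mm above the blank's top, and the arm showed no contact force and no motion at the last check.
- **Height choice:** I took "a centimetre above" as the block's lower edges above the blank's top. The nearest gap, from the groove's lower edges to the blank, is about 13 mm.
- **Disagreements:** The wrist camera read about 1.5 mm off sideways, so I compared block and blank in the same picture to cancel that out. The top and side cameras' positions for the tab differed by up to 10 mm, so I used the wrist view for the lathe. The gripper also read about 2 mm narrower than the blank.
- **Other objects:** I never approached the mug, bottle or spool. I did not separately re-measure where they stand at the end.

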